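# Jack up the front of the instrument case and hold it

### The job

First fold the blue instrument case shut so that its two shells meet edge to edge all round. Then stand the small red jack flat on the bench with its saddle centred under the lift pad on the front of the case (below the yellow and red target), press the pump handle down to its stop once to test the lift, let the handle come right back up, and press it down to its stop again. Finish while holding the handle down there, so that the jack alone keeps the front of the case up for its feet to be changed, and leave the other things on the bench where they lie.

Things in the scene. Friction and masses are not known exactly. Their poses are not given: they have to be found in the camera images.
- case: Blue clamshell case, loose, 1.4 kg, a synth module fixed inside. Two shells 130 deep (x) by 150 wide (y), each 34 high, on four rubber feet 14 high, 20 across, centred at x +-50, y +-62. Lower shell's rim 48 above the bench, top when shut 82. Origin: underside of the feet, below the middle of the shells; x points to the back (hinge side), the lift bracket is at the front (-x), z up. All in mm.
- case_lid (a joint): Hinge of the case's upper shell: 0 = shut, shells edge to edge; grows as it opens upward and backward, 1.57 = upright. Stiff: it stays where it is left; about 0.5 to 2 N at the front edge moves it.
- case_hinge (a point): Hinge line of the case, at the middle of the back rim: 65 mm behind the case's origin and 48 mm above its underside. Fixed to the case; axes as the case, the hinge line runs along y.
- lid_edge (a point): Middle of the upper shell's front edge on its outer (top) face; turns with the shell. Measured in the shell's own frame it lies 130 mm in front of the hinge (x) and 34 mm above it (z). Its x axis points along the shell to the hinge, its z axis out of the outer face.
- lift_pad (a point): Lift point: centre of the underside of the steel tab (56 x 50 x 6 mm) that stands out at the middle of the case's front, 28 mm before the front face; a yellow and red target 34 mm across marks it on top. Case level: underside 40 mm above the bench; below the tab the front face reaches down to 14 mm. Axes as the case.
- jack: Small red lever jack, loose, 0.75 kg. Base plate 174 mm long (x from -98 to +76 mm) by 44 mm wide, 8 mm thick, flat on the bench. Origin: underside, below the middle of the upright red pump block; x points to the saddle end, the handle points to -x, z up. Ram housing under the saddle 28 mm across.
- jack_grip (a point): Where to take the jack: in the pump block, 60 mm above the jack's underside, on its z axis. The block is 44 mm long (x), 30 mm wide (y) and reaches from the plate to 74 mm, with a 3 mm cap on top; grip it across its 30 mm width. Axes as the jack.
- saddle_top (a point): Centre of the top of the round steel saddle, 24 mm across, 60 mm in front of the jack's origin (x). 30 mm above the jack's underside with the handle up; rises 52 mm per rad of handle, to 62 mm. Axes as the jack. The saddle and ram are the part jack_ram.
- jack_handle (a joint): Pump handle: 0 = up (the rest position, sloping 0.62 rad above level), 0.62 = down at its stop, level. A spring returns it up whenever it is let go, and the saddle sinks with it; pressing it at the pad down to the stop under the load of the case takes about 5 to 10 N.
- handle_pivot (a point): Pivot of the handle, fixed to the jack at x = -32 mm, z = 42 mm; the handle turns about the y axis there. Axes as the jack.
- handle_pad (a point): Middle of the top of the black rubber pad (32 x 30 x 12 mm) at the end of the handle, 70 mm from the pivot, 6 mm above the rod's axis. In the jack's frame at about x -85, z 88 mm with the handle up, x -102, z 48 mm when down; y 0. Its axes are the jack's with the handle up and turn with the handle.
- tape: Roll of blue tape, 66 mm across, 19 mm high, lying flat. Bystander: leave it. Origin under its middle.
- meter: Yellow and black multimeter, 178 x 88 x 55 mm. Bystander: leave it. Origin under its middle.
- spool: Blue spool of solder, 57 mm across, 36 mm high, standing. Bystander: leave it. Origin under its middle.
- cutters: Side cutters with orange handles, 156 x 55 x 13 mm, lying. Bystander: leave it. Origin under the middle.
- tin: Small yellow box, 45 x 62 x 24 mm. Bystander: leave it. Origin under its middle.
- marker: Black marker pen, 120 mm long, 13 mm thick, lying. Bystander: leave it. Origin under its middle.

How it is judged:
By the outcome, as a careful person would: the job done as asked, in the order asked, and still so for the second after the job is handed in, while the arm keeps its last pose, push and grip.
It also fails if it takes over 72 s, if anything falls off the work surface, if the arm or the gripper's body presses on something with over 40 N, if the wrist force passes 120 N, or if a joint passes its speed limit or range.

### The arm

A 6-joint arm with a two-finger parallel gripper is mounted at the origin on a cart in front of the work surface, level with it; the furniture and walls round the work are solid. World frame = base frame: x ahead of the robot, y to its left, z up, the work surface at z = 0. Lengths are in m, angles in degrees, forces in N, time in s.
With the tool pointing down it reaches from about 0.35 to 0.875 m from the base axis. Payload 4.2 kg.
Tool frame: the origin (TCP) lies midway between the tips of the shut fingers; the grasp point (between the pads) lies 19 mm behind it; z points along the fingers, y is the line along which they close (so a half turn about z gives the same grasp; the last joint's range is limited). The gripper opens to 87 mm and grips with 3 to 60 N. Pads are 19 mm wide; open, the fingers measure 117 mm over their backs; the gripper's body (75 mm by 190 mm) begins 51 mm behind the grasp point.
Start: joints at [88.9, 22.042, 0.453, 0, -68.411, -14.817], TCP at [0.171, 0.601, 0.223] pointing down, gripper open.
Joint ranges: [-179.83, 179.83], [-69.29, 118.12], [-61.27, 80.66], [-181.25, 117.63], [-171.15, -9.14], [-177.46, 177.46]. Speed limits (degrees/s): [159.86, 159.86, 180, 180, 180, 180].

### API

Orientations are given as a 3x3 rotation matrix whose columns are the frame's x, y, z axes.
In Python, from station import sense, capture, finish_job, silhouettes, landmark_of gives the robot as it stands.
- The arm moves only by the tool step_arm, never from a script. Its arguments are lists of equal length, an entry for each row: "linear": the shift along the tool's x, y, z in mm, a list of three; "delta_rot": the turn, a rotation vector about the tool's x, y, z in rad, a list of three; "grip": the finger opening in mm, from 0 to 87. A call has 1 to 10 rows; each row shifts and turns the commanded pose from where the row before left it, along the tool's axes as they then stand; what a row does not reach is not made up. A row lasts 1/8 s, in which the tool goes at most 62.5 mm and 10.7 degrees, less where a joint would pass 70% of its speed; a pose out of reach is approached as far as the arm can. A call with a gripper value outside its range is refused whole. The fingers move at their own pace and stop on an object; the grip force is fixed at half the most. Time passes only in rows, so rows that do not move let the fingers close. It gives the time, the measured TCP pose, the force, the opening and the grip force at its end, in the units of the state.
- sense(): the state, without advancing time (a new reading comes with each control period).
- capture(name): name is "scene" or "top" or "wrist"; returns a dict with "img" (480x640x3 uint8, red, green, blue), "fx", "fy", "cx", "cy" (pixels), "world_to_cam" (4x4, takes a point from world to camera coordinates); the wrist camera has in their place "mount" (4x4, takes a point from camera to tool coordinates, whose origin is the TCP and whose axes are the flange's). Camera axes: x right, y up, looking along -z (the intrinsics and any distortion apply to the point x, -y, -z); pixel columns grow to the right and rows downward; lengths in m; the calibration is good to about 2 mm. A picture is of the moment at which its call begins: read the wrist's pose just before it. There is no depth.
- finish_job(): hands the job in; it is judged then, once.
Trained networks look in the newest picture that a camera, given by its name, has taken for a name from the list of things; names that differ only in an ending like _2 or _b are one class to them, and where a whole thing is asked for, a point or a joint stands for the part that bears it (a point fixed in the world has none). Each returns a list of dicts, best first, with "score" (0 to 1); they miss things now and then, are a little off and sometimes report something else, mostly with a low value. They report only what shows in the picture. A call takes as long as a camera call.
- silhouettes(camera, label): "mask" (480x640 bool, what is visible of it) and "point" ([column, row] in pixels, amid what is visible of it).
- landmark_of(camera, label): "point" ([column, row] in pixels: a listed point, or the origin of a listed thing).
The state is a dict: "time_s": time; "joints": joint angles; "joint_velocities": joint speeds; "effort": joint torques, N m; "tcp_pos": TCP position; "ee_rot": TCP orientation; "wrist_force": force on the tool from outside, world axes, zero at the start; "moment": the same for the moment, N m; "gripper_width": opening from 0.0 (shut) to 1.0 (fully open); "gripper_force": force on a finger pad.
Only numpy, scipy, OpenCV 4.12 (cv2) and the standard library are available. Lean on these libraries where they do the work, as an engineer would, in place of code of your own. Each camera call takes 0.05 s, during which the arm holds its last target. There are 200 camera calls.

## Working session

There is one attempt and no reset: what is moved stays moved. The work goes in short steps, Python scripts to look and compute and a tool call to move; the robot and the scene stay as the last step left them, time stands still between calls to the robot, and variables do not carry over. Pictures are saved under pics/ and viewed, at most 10 in all, crops included, and the job is handed in when it is done.

Besides the shell and the picture viewer there is one more tool, called after ">>>" in YAML: its name, and indented under it one key for each argument. step_arm: Moves the arm, as the interface text tells. Its arguments: {"type":"object","properties":{"linear":{"type":"array"},"delta_rot":{"type":"array"},"grip":{"type":"array"}},"required":["linear","delta_rot","grip"]}

```bash
mkdir -p pics
cat > h.py <<'E'
import numpy as np, cv2
from station import sense, capture, finish_job, silhouettes, landmark_of
from scipy.optimize import least_squares
def proj(c,P):
    P=np.atleast_2d(P); q=(c["world_to_cam"]@np.c_[P,np.ones(len(P))].T).T[:,:3]
    return np.c_[c["cx"]+c["fx"]*q[:,0]/-q[:,2], c["cy"]-c["fy"]*q[:,1]/-q[:,2]]
def ray(c,uv):
    M=np.linalg.inv(c["world_to_cam"]); d=np.array([(uv[0]-c["cx"])/c["fx"],-(uv[1]-c["cy"])/c["fy"],-1])
    return M[:3,3],M[:3,:3]@d
def onz(c,uv,z):
    o,d=ray(c,uv); return o+d*(z-o[2])/d[2]
def wcap():
    s=sense(); c=capture("wrist"); T=np.eye(4);T[:3,:3]=s["ee_rot"];T[:3,3]=s["tcp_pos"]
    c["world_to_cam"]=np.linalg.inv(T@c["mount"]); return c
def save(c,n): cv2.imwrite(f"pics/{n}.png",c["img"][:,:,::-1])
E
cat > a.py <<'E'
from h import *
s=sense(); print(s)
for n in ["scene","top"]:
    c=capture(n); save(c,n+"0"); print(n,{k:v for k,v in c.items() if k!="img"})
    for l in ["case","case_hinge","lid_edge","lift_pad","jack","jack_grip","saddle_top","handle_pivot","handle_pad","tape","meter","spool","cutters","tin","marker"]:
        print(l,[(np.round(r["point"],1).tolist(),round(r["score"],2), np.round(onz(c,r["point"],{"lift_pad":.046,"jack_grip":.06,"saddle_top":.03,"handle_pivot":.042,"handle_pad":.088,"case_hinge":.048}.get(l,0)),3)[:2].tolist()) for r in landmark_of(n,l)[:2]])
E
python3 a.py
```

```text
{'time_s': 0.0, 'joints': array([ 8.89018194e+01,  2.20902004e+01,  3.77896070e-01, -3.02642731e-02,
       -6.84100135e+01, -1.48173242e+01]), 'joint_velocities': array([ 0.09693613, -0.01472859,  0.05419251,  0.00181167, -0.02209882,
       -0.06684955]), 'effort': array([ 1.22604065e-04, -3.90660739e+01,  1.87397414e+01,  4.21984211e+00,
        1.09288501e-02, -1.87434866e-04]), 'tcp_pos': array([0.1711891 , 0.60045805, 0.22144934]), 'ee_rot': array([[ 9.61613698e-01, -2.74406293e-01, -5.31977021e-04],
       [-2.74406799e-01, -9.61611352e-01, -2.12499432e-03],
       [ 7.15566708e-05,  2.18940175e-03, -9.99997601e-01]]), 'wrist_force': array([ 0.33094141,  0.01033118, -0.50305002]), 'moment': array([-0.02442863,  0.02158305,  0.0134194 ]), 'gripper_force': 0.0, 'gripper_width': 0.9988832586509482}
scene {'fx': 549.700952130366, 'fy': 549.700952130366, 'cx': 318.3760839385424, 'cy': 248.3762167242942, 'world_to_cam': array([[ 7.55229207e-01, -6.55460778e-01, -1.13911720e-04,
        -4.33165389e-01],
       [ 3.86007700e-01,  4.44621902e-01,  8.08275584e-01,
        -2.56350995e-
[... 1484 characters left out ...]
42.0], 0.59, [0.572, -0.352])]
lift_pad [([386.8, 267.6], 0.87, [0.455, -0.214])]
jack [([278.6, 289.8], 0.89, [0.406, 0.124])]
jack_grip [([278.3, 283.2], 0.94, [0.399, 0.122]), ([249.5, 214.9], 0.65, [0.647, 0.218])]
saddle_top [([294.0, 285.6], 0.62, [0.405, 0.075])]
handle_pivot [([261.6, 285.0], 0.94, [0.403, 0.174]), ([278.1, 292.8], 0.66, [0.375, 0.123])]
handle_pad [([245.1, 276.8], 0.45, [0.408, 0.22])]
tape [([340.6, 210.8], 0.8, [0.698, -0.082])]
meter [([164.3, 281.8], 0.8, [0.439, 0.483]), ([342.3, 209.7], 0.34, [0.703, -0.088])]
spool [([385.2, 225.9], 0.64, [0.636, -0.228])]
cutters []
tin [([181.6, 245.9], 0.82, [0.569, 0.441])]
marker [([248.9, 214.5], 0.71, [0.688, 0.227])]
```

View pics/scene0.png

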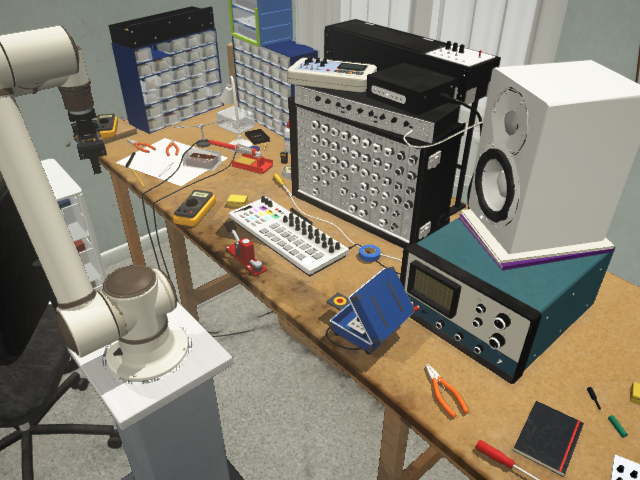

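View pics/top0.png

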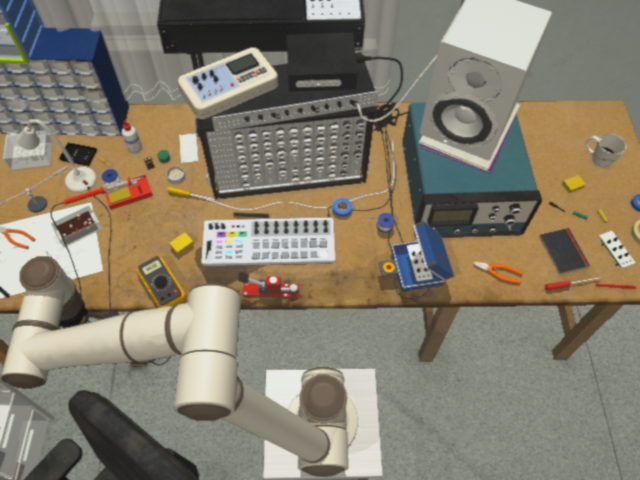

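The scene view shows the case at about (370,320) with its lid nearly upright and its front facing the robot's left, and the red jack at (245,255). In the top view the case is at (415,265), the pad target at (388,267) and the jack at (270,288) with its saddle to the right. Next I fit the poses of the case and jack from both views.

```bash
cat > fit.py <<'E'
from h import *
import sys
CASE=dict(case=(0,0,0),case_hinge=(.065,0,.048),lift_pad=(-.093,0,.040))
JACK=dict(jack=(0,0,0),jack_grip=(0,0,.06),saddle_top=(.06,0,.03),handle_pivot=(-.032,0,.042),handle_pad=(-.085,0,.088))
def obs(cams,labels,near=None,rad=60):
    O=[]
    for n,c in cams.items():
        for l in labels:
            for r in landmark_of(n,l)[:1]:
                if r["score"]>.35: O.append((c,l,np.array(r["point"]),r["score"],n))
    return O
def world(p,q): 
    C,S=np.cos(p[2]),np.sin(p[2]); q=np.asarray(q); return np.array([p[0]+C*q[0]-S*q[1],p[1]+S*q[0]+C*q[1],q[2]])
def fit(O,M,p0):
    f=lambda p:np.concatenate([(proj(c,world(p,M[l]))[0]-uv)*s for c,l,uv,s,n in O])
    r=least_squares(f,p0,loss="soft_l1",f_scale=2)
    for c,l,uv,s,n in O: print("  ",n,l,np.round(proj(c,world(r.x,M[l]))[0]-uv,1),round(s,2))
    return r.x
def lid(O,p):
    def W(a): 
        x,z=-.130,.034; return world(p,(.065+x*np.cos(a)+z*np.sin(a),0,.048-x*np.sin(a)+z*np.cos(a)))
    r=least_squares(lambda a:np.concatenate([(proj(c,W(a[0]))[0]-uv)*s for c,l,uv,s,n in O]),[1.0])
    print("lid res",np.round(r.fun,1)); return r.x[0],W(r.x[0])
E
cat > b.py <<'E'
from fit import *
cams={n:capture(n) for n in("scene","top")}
pc=fit(obs(cams,CASE),CASE,[.47,-.3,-1.4]); print("case",pc)
pj=fit(obs(cams,JACK),JACK,[.4,.13,-1.57]); print("jack",pj)
print("lid",lid(obs(cams,["lid_edge"]),pc))
c=cams["top"]
for uv in[(415,225),(385,222),(202,260),(334,262),(535,235)]: print(uv,onz(c,uv,0)[:2])
for a,n,b in[((320,260,440,370),"scene","s1"),((370,210,470,300),"top","t1")]:
    cv2.imwrite(f"pics/{b}.png",cv2.resize(cams[n]["img"][a[1]:a[3],a[0]:a[2],::-1],None,fx=4,fy=4,interpolation=2))
a=cv2.imread("pics/s1.png");b=cv2.imread("pics/t1.png");h=max(len(a),len(b));w=np.zeros((h,a.shape[1]+b.shape[1],3),np.uint8);w[:len(a),:a.shape[1]]=a;w[:len(b),a.shape[1]:]=b
cv2.imwrite("pics/c1.png",cv2.resize(w,(800,int(800*h/w.shape[1]))))
E
python3 b.py
```

```text
scene case [ 0.9 -0.6] 0.73
   scene case_hinge [-0.7  0.3] 0.73
   scene lift_pad [-1.2  2.6] 0.8
   top case [-0.8 -0.7] 0.94
   top case_hinge [-0.3  0.9] 0.78
   top lift_pad [ 1.  -1.7] 0.9
case [ 0.47533032 -0.31154869 -1.3431834 ]
   scene jack [2.  0.3] 0.64
   scene jack_grip [-0.5 -0.1] 0.68
   scene saddle_top [ 2.2 -3.6] 0.53
   scene handle_pivot [-0.4  2.7] 0.91
   scene handle_pad [1.9 2.1] 0.67
   top jack [-4.8 -0.4] 0.59
   top jack_grip [-1.7 -0.7] 0.65
   top saddle_top [-133.3   42.3] 0.55
   top handle_pivot [ 1.6 -0.6] 0.81
   top handle_pad [1.5 2. ] 0.47
jack [ 0.40972536  0.13844212 -1.58779965]
lid res [-0.2  2.3]
lid (np.float64(0.9316177196163236), array([ 0.47865603, -0.32590675,  0.17261842]))
(415, 225) [ 0.63824112 -0.32794406]
(385, 222) [ 0.65146771 -0.22866344]
(202, 260) [0.51580148 0.37075   ]
(334, 262) [ 0.50210519 -0.0528855 ]
(535, 235) [ 0.59363066 -0.72206429]
```

View pics/c1.png

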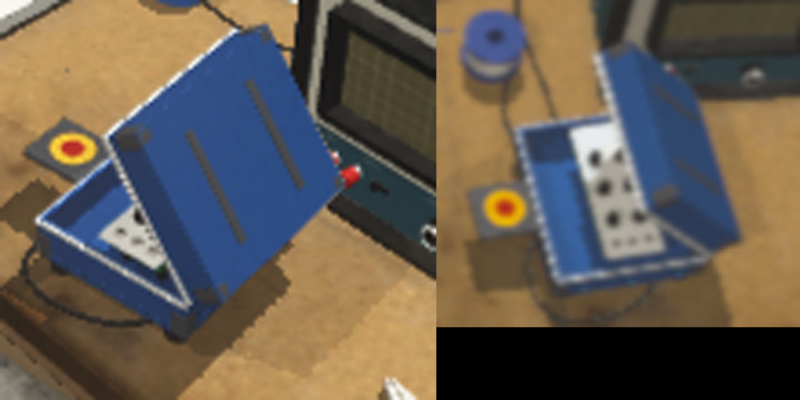

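The lid stands open at about 0.93 rad. I'll go behind it with shut fingers and push it round its hinge.

```bash
cat > plan.py <<'E'
from fit import *
from scipy.spatial.transform import Rotation as Ro
def down(t): c,s=np.cos(t),np.sin(t); return np.array([[c,s,0],[s,-c,0],[0,0,-1.]])
def rows(wps,v=55,w=.17,p=None,R=None):
    """wps: (pos m, yaw t rad[, vmax mm/row])"""
    s=sense(); p=s["tcp_pos"] if p is None else p; R=s["ee_rot"] if R is None else R
    L,D=[],[]
    for wp in wps:
        q,T=np.array(wp[0]),down(wp[1]); vv=wp[2] if len(wp)>2 else v
        rv=Ro.from_matrix(R.T@T).as_rotvec(); n=max(1,int(np.ceil(max(np.linalg.norm(q-p)*1e3/vv,np.linalg.norm(rv)/w))))
        for i in range(n):
            l=np.round(R.T@(q-p)*1e3/(n-i),1); d=np.round(Ro.from_matrix(R.T@T).as_rotvec()/(n-i),3)
            p=p+R@l/1e3; R=R@Ro.from_rotvec(d).as_matrix(); L.append(l.tolist()); D.append(d.tolist())
    for i in range(0,len(L),10): print(f"#{i}-","linear",L[i:i+10],"rot",D[i:i+10],sep="\n")
    return p,R
E
python3 - <<'E'
from plan import *
pc=[.4753,-.3115,-1.343]; t=-1.343
def T(a,off=0): return world(pc,(.065-.105*np.cos(a)+(.034+off)*np.sin(a)+.0095,0,.048+.105*np.sin(a)+(.034+off)*np.cos(a)))
p,R=rows([((.42,.12,.24),-.9),(world(pc,(.075,0,.25)),t),(T(1.1,.015),t,40)])
print("arc")
rows([(T(a,-.002),t) for a in np.arange(1.0,-.01,-.1)],p=p,R=R)
E
```

```text
#0-
linear
[[37.1, 39.4, -1.7], [39.5, 37.1, -1.8], [41.7, 34.6, -1.7], [43.8, 31.9, -1.8], [45.6, 29.1, -1.7], [47.4, 26.2, -1.8], [48.9, 23.3, -1.7], [50.2, 20.1, -1.8], [51.4, 17.0, -1.7], [52.4, 13.7, -1.8]]
rot
[[-0.0, 0.0, 0.062], [-0.0, 0.0, 0.062], [-0.0, 0.0, 0.062], [-0.0, 0.0, 0.062], [-0.0, 0.0, 0.062], [-0.0, 0.0, 0.062], [-0.0, 0.0, 0.063], [-0.0, 0.0, 0.062], [-0.0, 0.0, 0.063], [-0.0, 0.0, 0.062]]
#10-
linear
[[44.0, 25.7, -1.0], [45.1, 23.8, -1.0], [46.1, 21.7, -1.0], [47.0, 19.7, -1.0], [47.8, 17.6, -1.0], [48.6, 15.4, -1.0], [49.2, 13.3, -1.0], [49.8, 11.1, -1.0], [50.2, 8.9, -1.0], [50.5, 6.6, -1.0]]
rot
[[-0.0, 0.0, 0.044], [-0.0, 0.0, 0.044], [-0.0, 0.0, 0.044], [-0.0, 0.0, 0.044], [-0.0, 0.0, 0.045], [-0.0, 0.0, 0.044], [-0.0, 0.0, 0.045], [-0.0, 0.0, 0.044], [-0.0, 0.0, 0.045], [-0.0, 0.0, 0.044]]
#20-
linear
[[-1.5, -0.0, 28.7], [-1.5, -0.0, 28.8], [-1.4, -0.0, 28.7]]
rot
[[0.0, 0.0, 0.0], [0.0, 0.0, 0.0], [0.0, 0.0, 0.0]]
arc
#0-
linear
[[-25.9, -0.0, 10.2], [-10.4, -0.0, 3.5], [-9.9, -0.0, 4.5], [-9.5, -0.0, 5.5], [-8.9, -0.0, 6.4], [-8.3, -0.0, 7.3], [-7.4, -0.0, 8.1], [-6.6, -0.0, 8.7], [-5.7, -0.0, 9.4], [-4.7, -0.0, 9.9]]
rot
[[0.0, 0.0, 0.0], [0.0, 0.0, 0.0], [0.0, 0.0, 0.0], [0.0, 0.0, 0.0], [0.0, 0.0, 0.0], [0.0, 0.0, 0.0], [0.0, 0.0, 0.0], [0.0, 0.0, 0.0], [0.0, 0.0, 0.0], [0.0, 0.0, 0.0]]
#10-
linear
[[-3.7, -0.1, 10.3]]
rot
[[0.0, 0.0, 0.0]]
```

>>> step_arm:
  linear:
    - [37,39.5,-2]
    - [39.5,37,-2]
    - [41.5,34.5,-2]
    - [44,32,-2]
    - [45.5,29,-2]
    - [47.5,26,-2]
    - [49,23,-2]
    - [50,20,-2]
    - [51.5,17,-2]
    - [52.5,14,-2]
  delta_rot:
    - [0,0,0.062]
    - [0,0,0.062]
    - [0,0,0.062]
    - [0,0,0.062]
    - [0,0,0.062]
    - [0,0,0.062]
    - [0,0,0.062]
    - [0,0,0.062]
    - [0,0,0.062]
    - [0,0,0.062]
  grip: [0,0,0,0,0,0,0,0,0,0]

```text
time_s: 3.85
tcp_pos: [0.421, 0.1188, 0.2431]
ee_rot: [[0.622, -0.783, 0.001], [-0.783, -0.622, 0.001], [0.0, -0.001, -1.0]]
wrist_force: [0.4, 0.7, -0.0]
gripper_width: 0.018
gripper_force: 0.0
```

>>> step_arm:
  linear:
    - [44,26,-1]
    - [45,24,-1]
    - [46,22,-1]
    - [47,20,-1]
    - [48,17.5,-1]
    - [48.5,15.5,-1]
    - [49,13.5,-1]
    - [50,11,-1]
    - [50,9,-1]
    - [50.5,6.5,-1]
  delta_rot:
    - [0,0,0.044]
    - [0,0,0.044]
    - [0,0,0.044]
    - [0,0,0.044]
    - [0,0,0.044]
    - [0,0,0.044]
    - [0,0,0.044]
    - [0,0,0.044]
    - [0,0,0.044]
    - [0,0,0.044]
  grip: [0,0,0,0,0,0,0,0,0,0]

```text
time_s: 5.1
tcp_pos: [0.493, -0.3861, 0.2526]
ee_rot: [[0.229, -0.973, 0.0], [-0.973, -0.229, -0.0], [0.0, -0.0, -1.0]]
wrist_force: [0.9, 0.7, 1.2]
gripper_width: 0.005
gripper_force: 0.0
```

>>> step_arm:
  linear:
    - [-1.5,0,29]
    - [-1.5,0,29]
    - [-1.5,0,29]
    - [-13,0,5]
    - [-13,0,5]
    - [-10.5,0,3.5]
    - [-10,0,4.5]
  delta_rot:
    - [0,0,0]
    - [0,0,0]
    - [0,0,0]
    - [0,0,0]
    - [0,0,0]
    - [0,0,0]
    - [0,0,0]
  grip: [0,0,0,0,0,0,0]

```text
time_s: 5.98
tcp_pos: [0.4823, -0.3345, 0.1491]
ee_rot: [[0.232, -0.973, 0.004], [-0.973, -0.232, -0.002], [0.003, -0.004, -1.0]]
wrist_force: [1.8, -1.7, 0.6]
gripper_width: 0.008
gripper_force: 0.8
```

Run:
```python
from fit import *
cams={n:capture(n) for n in("scene","top")}
pc=fit(obs(cams,CASE),CASE,[.47,-.3,-1.4]); print("case",pc)
print("lid",lid(obs(cams,["lid_edge"]),pc),sense()["tcp_pos"])
```

```text
scene case [ 0.2 -0.3] 0.78
   scene case_hinge [-0.7  2. ] 0.68
   scene lift_pad [2.  2.4] 0.58
   top case [0.4 3.7] 0.57
   top case_hinge [ 0.1 -1.9] 0.94
   top lift_pad [-28.4   0.3] 0.67
case [ 0.46926482 -0.31559602 -1.39298285]
lid res [-0.5  1.6  1.   0.6]
lid (np.float64(0.7736816021977325), array([ 0.46851552, -0.31142653,  0.16316222])) [ 0.48094253 -0.33485238  0.14735479]
```

>>> step_arm:
  linear:
    - [-9.5,0,5.5]
    - [-9,0,6.5]
    - [-8.5,0,7.5]
    - [-7.5,0,8]
    - [-6.5,0,8.5]
    - [-5.5,0,9.5]
    - [-4.5,0,10]
  delta_rot:
    - [0,0,0]
    - [0,0,0]
    - [0,0,0]
    - [0,0,0]
    - [0,0,0]
    - [0,0,0]
    - [0,0,0]
  grip: [0,0,0,0,0,0,0]

```text
time_s: 7.35
tcp_pos: [0.469, -0.2845, 0.0913]
ee_rot: [[0.231, -0.973, -0.001], [-0.973, -0.231, 0.0], [-0.001, 0.001, -1.0]]
wrist_force: [1.6, 0.6, 1.0]
gripper_width: 0.006
gripper_force: 0.6
```

>>> step_arm:
  linear:
    - [-3,0,5]
    - [-1,0,4]
    - [0,0,2]
    - [0,0,0]
  delta_rot:
    - [0,0,0]
    - [0,0,0]
    - [0,0,0]
    - [0,0,0]
  grip: [0,0,0,0]

```text
time_s: 7.85
tcp_pos: [0.4678, -0.2809, 0.0823]
ee_rot: [[0.231, -0.973, -0.001], [-0.973, -0.231, 0.0], [-0.001, 0.001, -1.0]]
wrist_force: [-1.9, 4.5, 10.5]
gripper_width: 0.007
gripper_force: 5.0
```

>>> step_arm:
  linear:
    - [0,0,-20]
    - [0,0,-50]
    - [-20,0,-50]
    - [-40,0,-50]
    - [-40,0,-30]
    - [0,0,0]
  delta_rot:
    - [0,0,0]
    - [0,0,0]
    - [0,0,0]
    - [0,0,0]
    - [0,0,0]
    - [0,0,0]
  grip: [0,0,0,0,0,0]

```text
time_s: 8.6
tcp_pos: [0.4461, -0.1836, 0.2829]
ee_rot: [[0.234, -0.972, 0.007], [-0.972, -0.234, -0.001], [0.002, -0.006, -1.0]]
wrist_force: [0.5, -0.6, -0.0]
gripper_width: 0.009
gripper_force: 0.0
```

```bash
cat > c.py <<'E'
from fit import *
cams={n:capture(n) for n in("scene","top")}; cams["wrist"]=wcap(); save(cams["wrist"],"w1")
O=obs(cams,CASE)
for keep in(["wrist"],["scene","top","wrist"]):
    pc=fit([o for o in O if o[4] in keep],CASE,[.47,-.3,-1.4]); print("case",pc)
print("lid",lid(obs(cams,["lid_edge"]),pc))
pj=fit(obs({n:cams[n] for n in("scene","top")},JACK),JACK,[.4,.13,-1.57]); print("jack",pj)
E
python3 c.py
```

```text
wrist case [-7. 77.] 0.68
   wrist case_hinge [ 1.  -1.7] 0.85
   wrist lift_pad [ 1.2 -0.3] 0.63
case [ 0.47221045 -0.31159592 -1.42801003]
   scene case [2.4 0.8] 0.92
   scene case_hinge [-2.2  1. ] 0.87
   scene lift_pad [-0.4 -1.1] 0.88
   top case [-1.5  1.8] 0.94
   top case_hinge [276.  -21.3] 0.64
   top lift_pad [-0.1 -2.9] 0.94
   wrist case [-6.1 77.2] 0.68
   wrist case_hinge [ 0.6 -1.6] 0.85
   wrist lift_pad [4. 0.] 0.63
case [ 0.47117779 -0.31163142 -1.40614013]
lid res [ 0.9  0.4  1.1  1.2  0.2 -0.2]
lid (np.float64(0.024716375947834403), array([ 0.46066767, -0.24837864,  0.08520242]))
   scene jack [ 0.8 -0.1] 0.93
   scene jack_grip [-1.5 -0.8] 0.89
   scene saddle_top [-0.2  1.2] 0.47
   scene handle_pivot [0.7 0. ] 0.91
   scene handle_pad [-0.9  2.3] 0.44
jack [ 0.40347344  0.13698358 -1.64797402]
```

View pics/w1.png

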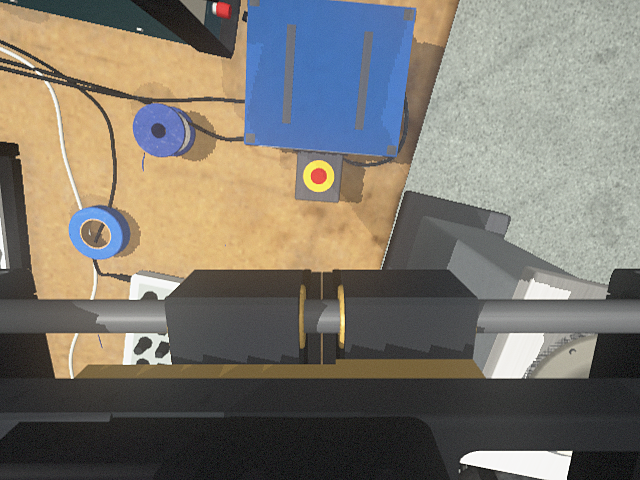

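The wrist view shows the case shut: its front edge runs from (245,143) to (407,157) and the target is centred at (319,176). I'll get the yaw from the front edge, the pad position from the target, and plan the jack grasp.

Run:
```python
from plan import *
c=wcap()
hsv=cv2.cvtColor(c["img"],cv2.COLOR_RGB2HSV)
m=cv2.inRange(hsv,(20,130,120),(35,255,255))|cv2.inRange(hsv,(0,150,100),(8,255,255)); m[:130]=0;m[230:]=0;m[:,:280]=0;m[:,360:]=0
mo=cv2.moments(m,True); uv=(mo["m10"]/mo["m00"],mo["m01"]/mo["m00"]); P=onz(c,uv,.046); print("target",uv,P,mo["m00"])
M=silhouettes("wrist","case")[0]["mask"].astype(np.uint8)
b=cv2.inRange(hsv,(105,120,60),(125,255,255)); b[:,:240]=0;b[200:]=0;b[:,425:]=0
pts=[]
for u in range(260,400,4):
    col=np.where(b[:,u])[0]
    if len(col): pts.append((u,col.max()))
pts=np.array(pts,float); print(pts[::6])
W=np.array([onz(c,p,.06) for p in pts]); 
d=cv2.fitLine(W[:,:2].astype(np.float32),cv2.DIST_HUBER,0,.001,.001).ravel(); print("front edge dir",d, "yaw=",np.arctan2(d[1],d[0])+ (-np.pi/2))
# top edge corners at z .082
for a in[(245,143),(407,157),(415,10),(247,2)]: print(onz(c,a,.082)[:2])
print("jack hover");rows([((.405,.135,.25),-1.6),((.405,.135,.25),-1.6)])
```

```text
target (318.61316872427983, 175.9437585733882) [ 0.45730342 -0.21874257  0.046     ] 729.0
[[260. 144.]
 [284. 146.]
 [308. 148.]
 [332. 150.]
 [356. 152.]
 [380. 154.]]
front edge dir [ 0.9889409   0.14831018  0.45398787 -0.24814013] yaw= -1.421937
[ 0.53482896 -0.23599527]
[ 0.3772823  -0.25975318]
[ 0.40750341 -0.38436267]
[ 0.5547887  -0.35587231]
jack hover
#0-
linear
[[-53.4, -5.7, 5.0], [-53.6, -3.4, 5.0], [-53.7, -1.0, 5.0], [-53.7, 1.3, 5.0], [-53.6, 3.7, 4.9], [-53.5, 6.0, 5.0], [0.0, 0.0, -0.0]]
rot
[[-0.0, 0.0, 0.044], [-0.0, 0.0, 0.044], [-0.0, 0.0, 0.044], [-0.0, 0.0, 0.043], [-0.0, 0.0, 0.044], [-0.0, 0.0, 0.043], [-0.0, 0.0, 0.0]]
```

>>> step_arm:
  linear:
    - [-53.5,-6,0]
    - [-53.5,-3.5,0]
    - [-53.5,-1,0]
    - [-53.5,1.5,0]
    - [-53.5,3.5,0]
    - [-53.5,6,0]
    - [-40,0,0]
    - [-30,0,0]
    - [0,0,0]
  delta_rot:
    - [0,0,0.044]
    - [0,0,0.044]
    - [0,0,0.044]
    - [0,0,0.044]
    - [0,0,0.044]
    - [0,0,0.044]
    - [0,0,0]
    - [0,0,0]
    - [0,0,0]
  grip: [60,60,60,60,60,60,60,60,60]

```text
time_s: 11.08
tcp_pos: [0.4077, 0.2062, 0.2796]
ee_rot: [[-0.028, -1.0, -0.0], [-1.0, 0.028, -0.0], [0.0, 0.0, -1.0]]
wrist_force: [-0.4, -0.3, 0.4]
gripper_width: 0.691
gripper_force: 0.0
```

Run:
```python
from plan import *
cams={n:capture(n) for n in("scene","top")}; cams["wrist"]=wcap(); save(cams["wrist"],"w2"); print(sense()["tcp_pos"])
O=obs(cams,JACK)
for keep in(["wrist"],["scene","top","wrist"]):
    pj=fit([o for o in O if o[4] in keep],JACK,[.4,.13,-1.6]); print("jack",pj)
```

```text
[0.40756317 0.20397182 0.27980426]
   wrist jack [2.5 0. ] 0.75
   wrist jack_grip [-0.2  1.3] 0.89
   wrist saddle_top [-0.4 -0.6] 0.93
   wrist handle_pivot [-0.3  0.4] 0.89
   wrist handle_pad [-0.2 -1. ] 0.93
jack [ 0.40281406  0.13950435 -1.61039102]
   scene jack [-0.8  1.6] 0.71
   scene jack_grip [-2.8  1.6] 0.82
   scene saddle_top [-130.9  -63.7] 0.72
   scene handle_pivot [-1.4  0.5] 0.72
   top saddle_top [-94.6  18.6] 0.38
   wrist jack [ 2.  -0.2] 0.75
   wrist jack_grip [-0.8  1. ] 0.89
   wrist saddle_top [-1.2 -0.9] 0.93
   wrist handle_pivot [-0.6  0.2] 0.89
   wrist handle_pad [-0.3 -1.3] 0.93
jack [ 0.40335859  0.13917979 -1.60479072]
```

View pics/w2.png

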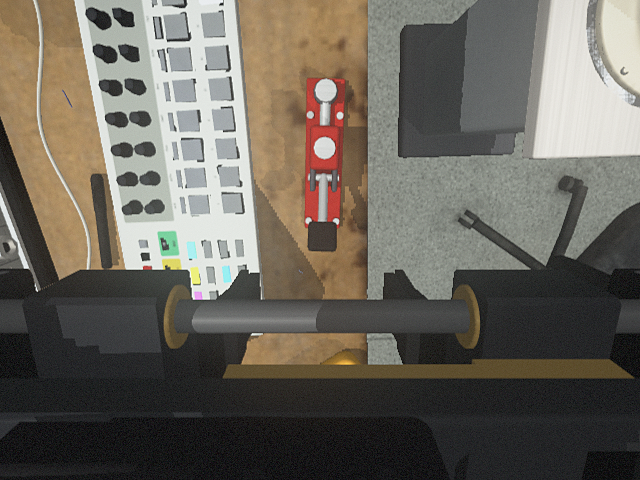

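The wrist view shows the jack from its saddle (325,90) to its handle pad (322,236). The keyboard edge is at about column 250. Next is the grasp plan.

Run:
```python
from plan import *
c=wcap(); print(onz(c,(246,150),.03),onz(c,(368,150),0)); t=-1.607
p,R=rows([((.403,.1395,.15),t),((.403,.1395,.041),t,30)])
```

```text
[0.49077188 0.13900086 0.03      ] [0.35028058 0.14367705 0.        ]
#0-
linear
[[21.7, 0.9, 43.3], [21.8, 0.9, 43.3], [21.8, 0.8, 43.3], [-0.0, -0.0, 27.2], [-0.0, -0.0, 27.3], [-0.0, -0.0, 27.2], [-0.0, -0.0, 27.3]]
rot
[[-0.0, 0.0, 0.002], [-0.0, 0.0, 0.002], [-0.0, 0.0, 0.001], [-0.0, 0.0, 0.0], [-0.0, 0.0, 0.0], [-0.0, 0.0, 0.0], [-0.0, 0.0, 0.0]]
```

>>> step_arm:
  linear:
    - [21.5,1,43]
    - [21.5,1,43]
    - [21.5,1,43]
    - [0,0,27]
    - [0,0,27]
    - [0,0,27]
    - [0,0,27]
    - [0,0,0]
  delta_rot:
    - [0,0,0.002]
    - [0,0,0.002]
    - [0,0,0.001]
    - [0,0,0]
    - [0,0,0]
    - [0,0,0]
    - [0,0,0]
    - [0,0,0]
  grip: [55,55,55,55,55,55,55,55]

```text
time_s: 13.02
tcp_pos: [0.4016, 0.1394, 0.0415]
ee_rot: [[-0.036, -0.999, -0.004], [-0.999, 0.036, -0.003], [0.003, 0.004, -1.0]]
wrist_force: [0.2, 0.3, 0.4]
gripper_width: 0.634
gripper_force: 0.0
```

>>> step_arm:
  linear:
    - [0,0,0]
    - [0,0,0]
    - [0,0,0]
    - [0,0,0]
    - [0,0,0]
    - [0,0,0]
  delta_rot:
    - [0,0,0]
    - [0,0,0]
    - [0,0,0]
    - [0,0,0]
    - [0,0,0]
    - [0,0,0]
  grip: [30,20,20,20,20,20]

```text
time_s: 13.78
tcp_pos: [0.4028, 0.1405, 0.0436]
ee_rot: [[-0.037, -0.999, 0.001], [-0.999, 0.037, 0.001], [-0.001, -0.001, -1.0]]
wrist_force: [-2.5, -0.6, 6.8]
gripper_width: 0.341
gripper_force: 29.9
```

Run:
```python
from plan import *
t=-1.41; g=np.array([.4474,-.1598,0]); u=np.array([np.cos(t),np.sin(t),0]); z=np.array([0,0,1.])
s=sense();p0=s["tcp_pos"];print(p0)
p,R=rows([(p0+.04*z,-1.607,20),(g-.075*u+.0836*z,t,40)])
print("slide");rows([(g-.075*u+.047*z,t,15),(g+.047*z,t,12)],p=p,R=R)
```

```text
[0.40277797 0.14051325 0.04359031]
#0-
linear
[[-0.0, -0.0, -20.0], [-0.0, -0.0, -20.0], [37.5, -6.8, 0.0], [37.7, -5.6, 0.0], [37.8, -4.3, 0.0], [38.0, -3.1, 0.0], [38.1, -1.8, 0.0], [38.0, -0.6, 0.0]]
rot
[[-0.0, 0.0, -0.0], [-0.001, 0.001, -0.0], [0.0, -0.0, -0.033], [0.0, -0.0, -0.033], [0.0, -0.0, -0.033], [0.0, -0.0, -0.033], [0.0, -0.0, -0.033], [0.0, -0.0, -0.032]]
slide
#0-
linear
[[0.0, -0.0, 12.2], [0.0, -0.0, 12.2], [0.0, -0.0, 12.2], [10.7, -0.0, 0.0], [10.7, -0.0, 0.0], [10.7, -0.0, 0.0], [10.7, -0.0, 0.0], [10.7, -0.0, 0.0], [10.8, -0.0, 0.0], [10.7, -0.1, 0.0]]
rot
[[0.0, -0.0, -0.0], [0.0, -0.0, -0.0], [0.0, -0.0, -0.0], [0.0, -0.0, -0.0], [0.0, -0.0, -0.0], [0.0, -0.0, -0.0], [0.0, -0.0, -0.0], [0.0, -0.0, -0.0], [0.0, -0.0, -0.0], [0.0, -0.0, -0.0]]
```

>>> step_arm:
  linear:
    - [0,0,-20]
    - [0,0,-20]
    - [37.5,-7,0]
    - [37.5,-5.5,0]
    - [38,-4.5,0]
    - [38,-3,0]
    - [38,-2,0]
    - [38,-0.5,0]
    - [0,0,0]
  delta_rot:
    - [0,0,0]
    - [0,0,0]
    - [0,0,-0.033]
    - [0,0,-0.033]
    - [0,0,-0.033]
    - [0,0,-0.033]
    - [0,0,-0.033]
    - [0,0,-0.032]
    - [0,0,0]
  grip: [20,20,20,20,20,20,20,20,20]

```text
time_s: 14.9
tcp_pos: [0.4339, -0.0879, 0.0814]
ee_rot: [[0.156, -0.988, -0.004], [-0.988, -0.156, -0.0], [-0.001, 0.004, -1.0]]
wrist_force: [-0.4, 0.6, -7.7]
gripper_width: 0.342
gripper_force: 30.0
```

```bash
cat > d.py <<'E'
from plan import *
import sys
cams={n:capture(n) for n in("scene","top")}; cams["wrist"]=wcap(); save(cams["wrist"],sys.argv[1]); s=sense(); print(s["tcp_pos"],s["wrist_force"])
c=cams["wrist"]
z=float(sys.argv[2])  # jack underside height
J={k:(v[0],v[1],v[2]+z) for k,v in JACK.items()}
pc=fit(obs(cams,CASE),CASE,[.472,-.311,-1.41]); print("case",pc,"pad",world(pc,CASE["lift_pad"]))
pj=fit(obs(cams,J),J,[s["tcp_pos"][0],s["tcp_pos"][1],-1.41]); print("jack",pj,"saddle",world(pj,J["saddle_top"]))
E
python3 d.py w3 .04
```

```text
[ 0.4343666  -0.08580944  0.08190384] [ 0.00851071  0.53808431 -6.91425458]
   scene case [-75.6 -61.3] 0.74
   scene case_hinge [1.  1.7] 0.68
   scene lift_pad [-0.6  0.1] 0.65
   top case [-1.3  2.6] 0.63
   top case_hinge [-1.2 -0.5] 0.86
   top lift_pad [ 0.7 -2. ] 0.7
   wrist lift_pad [ 0.1 -0.9] 0.62
case [ 0.47506547 -0.31109705 -1.3992137 ] pad [ 0.45918647 -0.21946269  0.04      ]
   scene jack [1.4 1.3] 0.62
   scene jack_grip [-1.5 -1. ] 0.85
   scene saddle_top [-0.5 -3.7] 0.45
   scene handle_pivot [-2.2 -1.6] 0.78
   top jack [-2.5 -1.4] 0.56
   top jack_grip [-3.7  0.2] 0.68
   top saddle_top [1.8 2.2] 0.57
   top handle_pivot [ 2.6 -0.4] 0.78
   wrist jack [ 0.2 -1.2] 0.71
   wrist jack_grip [-0.2  0.2] 0.59
   wrist saddle_top [-0.1  0.1] 0.6
jack [ 0.43500995 -0.08909321 -1.41690913] saddle [ 0.44420678 -0.14838417  0.07      ]
```

View pics/w3.png

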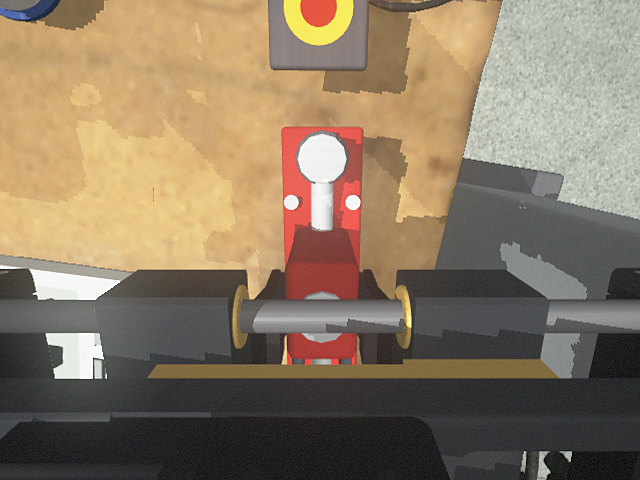

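The wrist view shows the saddle at (322,159), the target at about (319,8), and the jack axis lined up with the pad. I'll get the offset between them from this one picture.

Run:
```python
from plan import *
c=wcap(); s=sense(); h=s["tcp_pos"][2]-.0436
a=onz(c,(322.3,159),.030+h); print("saddle",a,"lm",[onz(c,r["point"],.03+h) for r in landmark_of("wrist","saddle_top")[:1]])
b=onz(c,(318.7,6.5),.046); print("target",b,[ (r["point"],onz(c,r["point"],.04)) for r in landmark_of("wrist","lift_pad")[:1]])
print("tab front corners",onz(c,(271,69),.043),onz(c,(367,69),.043))
R=s["ee_rot"]; print("shift in tool", R.T@(b-a)*1e3, "saddle rel tcp",R.T@(a-s["tcp_pos"])*1e3, s["tcp_pos"])
```

```text
saddle [ 0.44554152 -0.14693784  0.06925621] lm [array([ 0.44533269, -0.14625684,  0.06925621])]
target [ 0.45895237 -0.21831228  0.046     ] [([320.3, 10.9], array([ 0.4581969 , -0.21845165,  0.04      ]))]
tab front corners [ 0.47908387 -0.18690241  0.043     ] [ 0.42974655 -0.19492152  0.043     ]
shift in tool [72.60114335 -1.79636303 23.25638351] saddle rel tcp [6.18525925e+01 5.37274741e-02 1.36000819e+01] [ 0.43568007 -0.08587639  0.08285621]
```

>>> step_arm:
  linear:
    - [0,-1.8,12]
    - [0,0,12]
    - [0,0,10.5]
    - [0,0,0]
  delta_rot:
    - [0,0,0]
    - [0,0,0]
    - [0,0,0]
    - [0,0,0]
  grip: [20,20,20,20]

```text
time_s: 16.9
tcp_pos: [0.4364, -0.0857, 0.047]
ee_rot: [[0.16, -0.987, -0.003], [-0.987, -0.16, -0.001], [-0.0, 0.003, -1.0]]
wrist_force: [-1.0, -0.3, -7.6]
gripper_width: 0.34
gripper_force: 30.0
```

>>> step_arm:
  linear:
    - [12,0,0]
    - [12,0,0]
    - [12,0,0]
    - [12,0,0]
    - [12,0,0]
    - [12.5,0,0]
    - [0,0,0]
    - [0,0,0]
  delta_rot:
    - [0,0,0]
    - [0,0,0]
    - [0,0,0]
    - [0,0,0]
    - [0,0,0]
    - [0,0,0]
    - [0,0,0]
    - [0,0,0]
  grip: [20,20,20,20,20,20,20,20]

```text
time_s: 17.9
tcp_pos: [0.4488, -0.1572, 0.0482]
ee_rot: [[0.16, -0.987, -0.0], [-0.987, -0.16, 0.0], [-0.0, 0.0, -1.0]]
wrist_force: [0.3, 0.1, -7.2]
gripper_width: 0.344
gripper_force: 30.0
```

>>> step_arm:
  linear:
    - [0,0,2]
    - [0,0,1.5]
    - [0,0,1]
    - [0,0,0]
  delta_rot:
    - [0,0,0]
    - [0,0,0]
    - [0,0,0]
    - [0,0,0]
  grip: [20,20,20,20]

```text
time_s: 18.4
tcp_pos: [0.449, -0.157, 0.0438]
ee_rot: [[0.161, -0.987, -0.0], [-0.987, -0.161, 0.0], [-0.0, 0.0, -1.0]]
wrist_force: [-0.7, 0.2, -6.5]
gripper_width: 0.343
gripper_force: 30.0
```

```bash
python3 d.py w4 .0
```

```text
[ 0.44903469 -0.15705964  0.04388458] [-0.40724057 -0.0247023  -6.77495029]
   scene case [-0.5 -1.2] 0.96
   scene case_hinge [2.5 0.3] 0.64
   scene lift_pad [-2.4 -4.7] 0.65
   top case [0.8 0.8] 0.57
   top case_hinge [-0.  2.] 0.56
   top lift_pad [ 2.8 -0.3] 0.81
case [ 0.47173465 -0.31570362 -1.35954252] pad [ 0.45223386 -0.22477112  0.04      ]
   scene jack [-0.9  3.6] 0.62
   scene jack_grip [-1.3 -1. ] 0.96
   scene handle_pivot [-1.6  1.4] 0.85
   scene handle_pad [-0.3  3.3] 0.41
   top jack [-0.7 -1.4] 0.73
   top jack_grip [-1.7 -0.2] 0.86
   top handle_pivot [ 3.  -0.8] 0.97
   top handle_pad [-42.8  -1.5] 0.58
   wrist jack [-0.5 -3.9] 0.74
   wrist jack_grip [ 0.4 -1.5] 0.59
   wrist handle_pad [  0.  249.5] 0.62
jack [ 0.45009954 -0.15990886 -1.40953341] saddle [ 0.45973343 -0.21913038  0.03      ]
```

>>> step_arm:
  linear:
    - [0,0,0.7]
    - [0,0,0.7]
    - [0,0,0]
  delta_rot:
    - [0,0,0]
    - [0,0,0]
    - [0,0,0]
  grip: [20,20,20]

```text
time_s: 20.12
tcp_pos: [0.4491, -0.1572, 0.0437]
ee_rot: [[0.161, -0.987, 0.0], [-0.987, -0.161, -0.0], [0.0, -0.0, -1.0]]
wrist_force: [-4.0, 2.1, 6.2]
gripper_width: 0.341
gripper_force: 30.0
```

Seated on the bench. Now I release, rise and look.

>>> step_arm:
  linear:
    - [0,0,0]
    - [0,0,0]
    - [0,0,-20]
    - [0,0,-50]
    - [-20,0,-50]
    - [-30,0,-30]
    - [-30,0,-20]
    - [0,0,0]
  delta_rot:
    - [0,0,0]
    - [0,0,0]
    - [0,0,0]
    - [0,0,0]
    - [0,0,0]
    - [0,0,0]
    - [0,0,0]
    - [0,0,0]
  grip: [40,50,50,50,40,20,0,0]

```text
time_s: 21.12
tcp_pos: [0.4376, -0.0769, 0.2146]
ee_rot: [[0.163, -0.987, 0.006], [-0.987, -0.163, 0.001], [0.0, -0.006, -1.0]]
wrist_force: [0.9, 0.3, -0.2]
gripper_width: 0.207
gripper_force: 0.0
```

```bash
python3 d.py w5 .0
python3 - <<'E'
from plan import *
c=wcap(); m=cv2.inRange(cv2.cvtColor(c["img"],cv2.COLOR_RGB2HSV),(20,130,120),(35,255,255)); m[240:]=0
k,l,st,ce=cv2.connectedComponentsWithStats(m); print([(st[i],ce[i],onz(c,ce[i],.046)) for i in range(1,k) if st[i][4]>150])
E
```

```text
[ 0.43599672 -0.07850006  0.21180674] [ 0.07620697 -0.29149651 -0.30085791]
   scene case [ 0.5 -0.6] 0.7
   scene case_hinge [-1.8 -0. ] 0.86
   scene lift_pad [-0.1 -2.3] 0.89
   top case [-0.3  0.6] 0.89
   top case_hinge [-0.2 -1.1] 0.9
   top lift_pad [ 1.2 -3. ] 0.78
   wrist lift_pad [ 1.1 -0.8] 0.64
case [ 0.47177243 -0.3104601  -1.42108117] pad [ 0.45790088 -0.21850044  0.04      ]
   scene jack [ 2.5 -0.8] 0.89
   scene jack_grip [21.5 23.3] 0.72
   scene handle_pivot [-1.3 -0.8] 0.97
   scene handle_pad [-4.8  1.7] 0.74
   top jack [-0.3 -4.8] 0.84
   top jack_grip [-2.  -2.7] 0.8
   wrist jack [2.3 1.2] 0.65
   wrist jack_grip [1.3 1.3] 0.95
   wrist handle_pivot [-1.9 -1.4] 0.85
   wrist handle_pad [-0.1 -1. ] 0.79
jack [ 0.44902786 -0.15929213 -1.42022317] saddle [ 0.45802815 -0.21861325  0.03      ]
[(array([ 304,   32,   41,   45, 1028], dtype=int32), array([324.23638132,  54.32198444]), array([ 0.45719308, -0.21872036,  0.046     ]))]
```

View pics/w5.png

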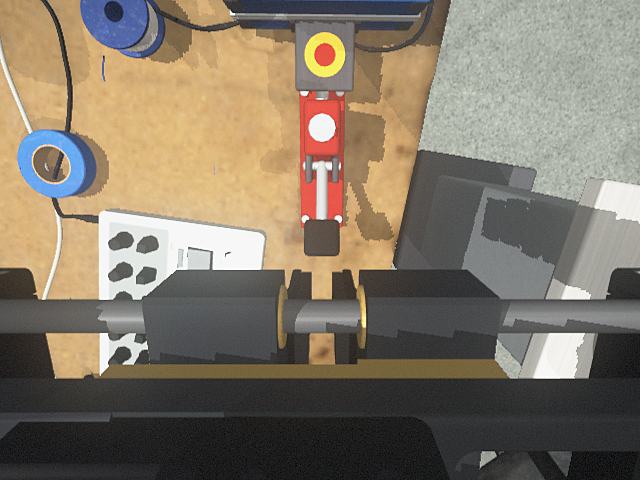

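The pad target is at (324,54), with the saddle hidden under the tab. The fit puts saddle and pad within 1 mm of each other. The black handle pad at (321,238) is free, so I go above it and press along its arc.

>>> step_arm:
  linear:
    - [-2,0,40]
    - [-2,0,40]
    - [0,0,25]
    - [0,0,5]
    - [0,0,0]
  delta_rot:
    - [0,0,0]
    - [0,0,0]
    - [0,0,0]
    - [0,0,0]
    - [0,0,0]
  grip: [0,0,0,0,0]

```text
time_s: 23.15
tcp_pos: [0.4362, -0.0742, 0.1029]
ee_rot: [[0.161, -0.987, 0.001], [-0.987, -0.161, -0.0], [0.0, -0.001, -1.0]]
wrist_force: [-0.1, 0.6, 0.6]
gripper_width: 0.005
gripper_force: 0.0
```

>>> step_arm:
  linear:
    - [-1,0,8]
    - [-2,0,6]
    - [-2,0,6]
    - [-2,0,6]
    - [-1.5,0,6]
    - [0,0,0]
  delta_rot:
    - [0,0,0]
    - [0,0,0]
    - [0,0,0]
    - [0,0,0]
    - [0,0,0]
    - [0,0,0]
  grip: [0,0,0,0,0,0]

```text
time_s: 23.9
tcp_pos: [0.4352, -0.0651, 0.071]
ee_rot: [[0.161, -0.987, 0.002], [-0.987, -0.161, 0.0], [-0.0, -0.002, -1.0]]
wrist_force: [-0.8, 3.0, 9.3]
gripper_width: 0.007
gripper_force: 3.7
```

>>> step_arm:
  linear:
    - [-2,0,5]
    - [-1.5,0,5]
    - [-1,0,5]
    - [-1,0,5]
    - [-0.5,0,4]
    - [0,0,0]
    - [0,0,0]
  delta_rot:
    - [0,0,0]
    - [0,0,0]
    - [0,0,0]
    - [0,0,0]
    - [0,0,0]
    - [0,0,0]
    - [0,0,0]
  grip: [0,0,0,0,0,0,0]

```text
time_s: 24.78
tcp_pos: [0.4344, -0.0596, 0.048]
ee_rot: [[0.162, -0.987, 0.002], [-0.987, -0.162, -0.0], [0.001, -0.002, -1.0]]
wrist_force: [-3.5, 1.6, 16.0]
gripper_width: 0.001
gripper_force: 8.0
```

Run:
```python
from fit import *
c=capture("scene"); s=sense(); print(s["tcp_pos"],s["wrist_force"])
cv2.imwrite("pics/e1.png",cv2.resize(c["img"][230:370,260:440,::-1],None,fx=4,fy=4,interpolation=2))
```

```text
[ 0.43441334 -0.05963397  0.04798457] [-3.35917937  0.83196645 15.92704681]
```

View pics/e1.png

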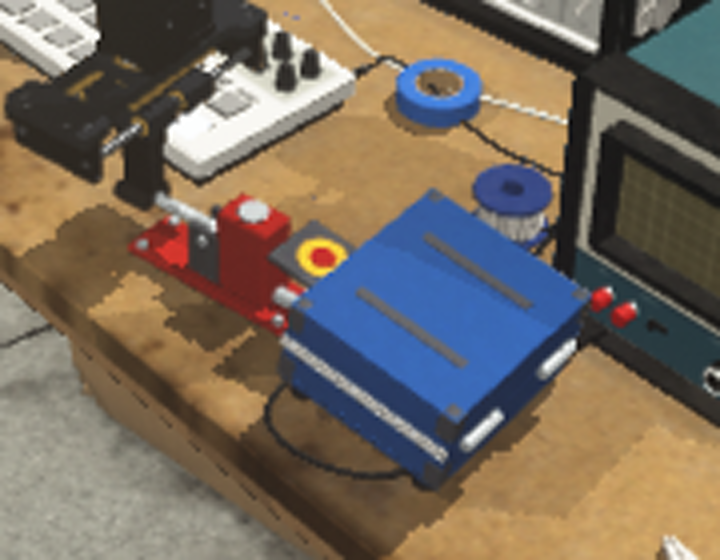

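The scene crop shows the front of the case raised on the jack, the lid shut and the handle level under the fingers. I'll press a little more to confirm the stop, then let the handle up.

>>> step_arm:
  linear:
    - [0,0,1.5]
    - [0,0,0]
  delta_rot:
    - [0,0,0]
    - [0,0,0]
  grip: [0,0]

```text
time_s: 25.08
tcp_pos: [0.4344, -0.0596, 0.0475]
ee_rot: [[0.162, -0.987, 0.002], [-0.987, -0.162, -0.0], [0.001, -0.002, -1.0]]
wrist_force: [-5.5, 3.4, 26.3]
gripper_width: 0.001
gripper_force: 13.1
```

>>> step_arm:
  linear:
    - [0.5,0,-5]
    - [1,0,-6]
    - [1.5,0,-6]
    - [2,0,-6]
    - [2.5,0,-6]
    - [2.5,0,-7]
    - [3,0,-8]
    - [2,0,-15]
    - [0,0,-8]
    - [0,0,0]
  delta_rot:
    - [0,0,0]
    - [0,0,0]
    - [0,0,0]
    - [0,0,0]
    - [0,0,0]
    - [0,0,0]
    - [0,0,0]
    - [0,0,0]
    - [0,0,0]
    - [0,0,0]
  grip: [0,0,0,0,0,0,0,0,0,0]

```text
time_s: 26.32
tcp_pos: [0.4356, -0.0747, 0.1121]
ee_rot: [[0.16, -0.987, 0.0], [-0.987, -0.16, 0.0], [-0.0, -0.0, -1.0]]
wrist_force: [-0.2, 0.6, 0.0]
gripper_width: 0.004
gripper_force: 0.0
```

```bash
python3 d.py w6 .0
```

```text
[ 0.43509269 -0.07472594  0.11136135] [ 0.17259678  0.46511702 -0.13605592]
   scene case [2.1 1.4] 0.89
   scene case_hinge [-0.2  3.3] 0.8
   scene lift_pad [-1.4 -1.8] 0.64
   top case [-0.2  1.2] 0.75
   top case_hinge [-1.3 -1.4] 0.91
   top lift_pad [-2.4  0.6] 0.77
   wrist lift_pad [-0.1 -0.2] 0.7
case [ 0.47387732 -0.30195461 -1.39196144] pad [ 0.45733418 -0.21043781  0.04      ]
   scene jack [0.3 2.6] 0.6
   scene jack_grip [-4.6  0.4] 0.6
   scene handle_pivot [-1.6  2.3] 0.9
   scene handle_pad [-1.3  3.5] 0.58
   top jack [-1.8  1. ] 0.74
   top jack_grip [ 0.1 -0.4] 0.93
   top handle_pivot [1.1 0.2] 0.64
   wrist jack [-0.1 -0.8] 0.58
   wrist jack_grip [0.6 1.1] 0.8
   wrist handle_pivot [-4. -2.] 0.78
   wrist handle_pad [0.3 0.5] 0.74
jack [ 0.45086242 -0.15903004 -1.41879107] saddle [ 0.45994766 -0.2183382   0.03      ]
```

The stop is confirmed: force rose 10 N over 0.5 mm. The handle is back up, but the case seems to have crept about 8 mm forward during the test. I'll look from the earlier vantage point.

>>> step_arm:
  linear:
    - [2,0,-50]
    - [2,0,-50]
    - [0,0,0]
    - [0,0,0]
  delta_rot:
    - [0,0,0]
    - [0,0,0]
    - [0,0,0]
    - [0,0,0]
  grip: [0,0,30,55]

```text
time_s: 28.18
tcp_pos: [0.4357, -0.0786, 0.2114]
ee_rot: [[0.16, -0.987, -0.001], [-0.987, -0.16, 0.001], [-0.001, 0.001, -1.0]]
wrist_force: [0.1, 0.1, -0.8]
gripper_width: 0.152
gripper_force: 0.0
```

```bash
python3 d.py w7 .0
python3 - <<'E'
from plan import *
c=wcap(); m=cv2.inRange(cv2.cvtColor(c["img"],cv2.COLOR_RGB2HSV),(20,130,120),(35,255,255)); m[240:]=0
k,l,st,ce=cv2.connectedComponentsWithStats(m); print([(st[i],ce[i],onz(c,ce[i],.046)) for i in range(1,k) if st[i][4]>150])
E
```

```text
[ 0.43543631 -0.078733    0.21059467] [ 0.14660119  0.14801059 -0.27163286]
   scene case [ 3.3 -1. ] 0.65
   scene case_hinge [75.3 35.3] 0.73
   scene lift_pad [-0.5 -0.4] 0.83
   top case [-4.5  0.2] 0.82
   top case_hinge [1.2 2. ] 0.58
   top lift_pad [ 0.2 -1. ] 0.86
   wrist lift_pad [0.7 1. ] 0.66
case [ 0.47568162 -0.3009001  -1.35576425] pad [ 0.4558374  -0.21004193  0.04      ]
   scene jack [-0.5  0. ] 0.62
   scene jack_grip [-0.7 -1.1] 0.95
   scene handle_pivot [0.7 0.6] 0.72
   scene handle_pad [1.9 3.8] 0.75
   top jack [-2.5 -1.3] 0.71
   top jack_grip [-0.9  0.2] 0.92
   top handle_pivot [4.4 0.5] 0.61
   top handle_pad [-41.4  39.3] 0.67
   wrist jack [ 2.3 -0.1] 0.68
   wrist jack_grip [ 0.9 -0. ] 0.92
   wrist saddle_top [-1.3 47.2] 0.73
   wrist handle_pivot [-0.7 -2.2] 0.89
   wrist handle_pad [-0.5 -1. ] 0.9
jack [ 0.44887528 -0.16103978 -1.44048432] saddle [ 0.45667189 -0.22053106  0.03      ]
[(array([ 304,   43,   41,   45, 1004], dtype=int32), array([324.18426295,  64.9501992 ]), array([ 0.45594887, -0.21107907,  0.046     ]))]
```

View pics/w7.png

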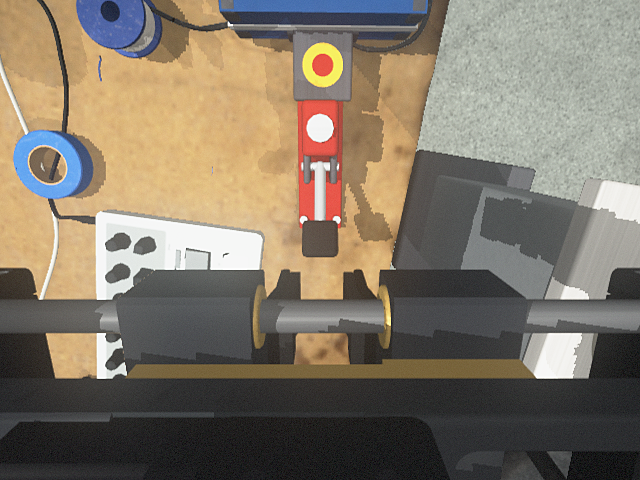

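The wrist view has the target at (324,65), against (324,54) before, with the jack unmoved at (321,128). So the case crept about 8 mm toward the jack. I'll work out from the lifted picture when the creep happened, then re-centre the jack.

Run:
```python
from plan import *
c=capture("scene")
def blob(img):
    m=cv2.inRange(cv2.cvtColor(img,cv2.COLOR_RGB2HSV),(20,150,120),(35,255,255))|cv2.inRange(cv2.cvtColor(img,cv2.COLOR_RGB2HSV),(0,180,100),(8,255,255))
    m[:285]=0;m[320:]=0;m[:,:322]=0;m[:,356:]=0; mo=cv2.moments(m,True); return (mo["m10"]/mo["m00"],mo["m01"]/mo["m00"]),mo["m00"]
e=np.zeros_like(c["img"]); e[230:370,260:440]=cv2.resize(cv2.imread("pics/e1.png"),(180,140),interpolation=cv2.INTER_AREA)[:,:,::-1]
s0=cv2.imread("pics/scene0.png")[:,:,::-1]
for n,i,z in[("start",s0,.046),("lifted",e,.068),("now",c["img"],.046)]:
    uv,a=blob(np.ascontiguousarray(i)); print(n,np.round(uv,1),a,np.round(onz(c,uv,z),4))
t=-1.41; P=np.array([.449,-.1572,.0437])
rows([((.449,-.1572,.14),t),(P,t,30)])
```

```text
start [339.4 300.5] 70.0 [ 0.4584 -0.2186  0.046 ]
lifted [333.6 293.9] 120.0 [ 0.4474 -0.2071  0.068 ]
now [329.9 296.6] 95.0 [ 0.4497 -0.1901  0.046 ]
#0-
linear
[[39.8, 0.0, 36.0], [39.7, 0.1, 36.0], [0.0, -0.0, 24.1], [0.0, -0.0, 24.1], [0.0, -0.0, 24.0], [0.0, -0.0, 24.1]]
rot
[[0.0, -0.0, 0.0], [0.0, -0.0, 0.0], [0.0, -0.0, 0.0], [0.0, -0.0, 0.0], [0.0, -0.0, 0.0], [0.0, -0.0, 0.0]]
```

Run:
```python
from plan import *
c=capture("scene")
e=np.zeros_like(c["img"]); e[230:370,260:440]=cv2.resize(cv2.imread("pics/e1.png"),(180,140),interpolation=cv2.INTER_AREA)[:,:,::-1]
s0=cv2.imread("pics/scene0.png")[:,:,::-1]
for n,i,z in[("start",s0,.046),("lifted",e,.068),("now",c["img"],.046)]:
    m=cv2.inRange(cv2.cvtColor(np.ascontiguousarray(i),cv2.COLOR_RGB2HSV),(20,130,110),(35,255,255)); m[:280]=0;m[315:]=0;m[:,:325]=0;m[:,360:]=0
    x,y,w,h=cv2.boundingRect(m); uv=(x+(w-1)/2,y+(h-1)/2); print(n,(x,y,w,h),uv,onz(c,uv,z))
```

```text
start (334, 296, 13, 9) (340.0, 300.0) [ 0.4608872  -0.21819147  0.046     ]
lifted (334, 289, 13, 10) (340.0, 293.5) [ 0.46122185 -0.21708352  0.068     ]
now (331, 295, 11, 8) (336.0, 298.5) [ 0.45689025 -0.20669058  0.046     ]
```

The pad stayed with the saddle during the lift and slipped only on lowering. So moving the jack back 8 mm now re-centres it for the final lift.

>>> step_arm:
  linear:
    - [40,0,30]
    - [40,0,30]
    - [0,0,26]
    - [0,0,27]
    - [0,0,27]
    - [0,0,27]
    - [0,0,0]
  delta_rot:
    - [0,0,0]
    - [0,0,0]
    - [0,0,0]
    - [0,0,0]
    - [0,0,0]
    - [0,0,0]
    - [0,0,0]
  grip: [55,55,55,55,55,55,55]

```text
time_s: 30.55
tcp_pos: [0.4477, -0.1576, 0.0434]
ee_rot: [[0.16, -0.987, -0.005], [-0.987, -0.16, 0.0], [-0.001, 0.005, -1.0]]
wrist_force: [0.2, 0.1, -0.8]
gripper_width: 0.632
gripper_force: 0.0
```

>>> step_arm:
  linear:
    - [0,0,0]
    - [0,0,0]
    - [0,0,0]
    - [0,0,0]
    - [0,0,0]
    - [0,0,0]
  delta_rot:
    - [0,0,0]
    - [0,0,0]
    - [0,0,0]
    - [0,0,0]
    - [0,0,0]
    - [0,0,0]
  grip: [30,20,20,20,20,20]

```text
time_s: 31.3
tcp_pos: [0.4492, -0.1577, 0.0457]
ee_rot: [[0.16, -0.987, 0.0], [-0.987, -0.16, -0.0], [0.0, -0.0, -1.0]]
wrist_force: [-3.1, 0.9, 6.3]
gripper_width: 0.344
gripper_force: 30.0
```

>>> step_arm:
  linear:
    - [0,0,-2.5]
    - [0,0,-2.5]
    - [-4,0,0]
    - [-4,0,0]
    - [0,0,0]
    - [0,0,0]
  delta_rot:
    - [0,0,0]
    - [0,0,0]
    - [0,0,0]
    - [0,0,0]
    - [0,0,0]
    - [0,0,0]
  grip: [20,20,20,20,20,20]

```text
time_s: 32.05
tcp_pos: [0.4479, -0.1496, 0.0499]
ee_rot: [[0.161, -0.987, -0.0], [-0.987, -0.161, 0.0], [-0.0, 0.0, -1.0]]
wrist_force: [-0.1, -0.1, -7.8]
gripper_width: 0.343
gripper_force: 30.0
```

>>> step_arm:
  linear:
    - [0,0,2]
    - [0,0,1.5]
    - [0,0,1]
    - [0,0,0.5]
    - [0,0,0]
  delta_rot:
    - [0,0,0]
    - [0,0,0]
    - [0,0,0]
    - [0,0,0]
    - [0,0,0]
  grip: [20,20,20,20,20]

```text
time_s: 32.67
tcp_pos: [0.4477, -0.1498, 0.0457]
ee_rot: [[0.16, -0.987, -0.0], [-0.987, -0.16, -0.0], [0.0, 0.0, -1.0]]
wrist_force: [-4.6, 2.5, 5.9]
gripper_width: 0.342
gripper_force: 30.0
```

Down again, 8 mm back. I release, rise and check.

>>> step_arm:
  linear:
    - [0,0,0]
    - [0,0,0]
    - [0,0,-20]
    - [0,0,-50]
    - [-20,0,-50]
    - [-30,0,-30]
    - [-30,0,-18]
    - [0,0,0]
  delta_rot:
    - [0,0,0]
    - [0,0,0]
    - [0,0,0]
    - [0,0,0]
    - [0,0,0]
    - [0,0,0]
    - [0,0,0]
    - [0,0,0]
  grip: [40,50,50,50,40,20,0,0]

```text
time_s: 33.67
tcp_pos: [0.4364, -0.0695, 0.2149]
ee_rot: [[0.163, -0.987, 0.006], [-0.987, -0.163, 0.001], [0.0, -0.006, -1.0]]
wrist_force: [-0.3, -0.3, 0.2]
gripper_width: 0.206
gripper_force: 0.0
```

```bash
python3 d.py w8 .0
python3 - <<'E'
from plan import *
c=wcap(); m=cv2.inRange(cv2.cvtColor(c["img"],cv2.COLOR_RGB2HSV),(20,130,120),(35,255,255)); m[240:]=0
k,l,st,ce=cv2.connectedComponentsWithStats(m); print([(st[i],ce[i],onz(c,ce[i],.046)) for i in range(1,k) if st[i][4]>150])
O=obs({"wrist":c},JACK); pj=fit(O,JACK,[.448,-.151,-1.41]); print(pj,world(pj,JACK["saddle_top"]))
E
```

```text
[ 0.43494971 -0.07105017  0.21232984] [-0.45592339 -0.33454622 -0.3658668 ]
   scene case [ 2.3 -0.2] 0.84
   scene case_hinge [1.9 0.7] 0.59
   scene lift_pad [-0.3 -2.4] 0.86
   top case [-3.7  2.2] 0.62
   top case_hinge [0.2 0.1] 0.66
   top lift_pad [-0.7 -1.4] 0.87
   wrist case_hinge [   0.3 -179.1] 0.68
   wrist lift_pad [0.5 5.3] 0.95
case [ 0.47114322 -0.29905655 -1.41628772] pad [ 0.45683102 -0.20716444  0.04      ]
   scene jack [3.3 1.1] 0.72
   scene jack_grip [-1.1 -2.8] 0.94
   scene saddle_top [-26.1 -24.2] 0.47
   scene handle_pivot [-1.8  2. ] 0.72
   scene handle_pad [-1.4  3.1] 0.51
   top jack [-4.2 -0.8] 0.65
   top jack_grip [-3. -2.] 0.69
   top handle_pivot [-0.4 -1.6] 0.61
   top handle_pad [88.4 54.6] 0.37
   wrist jack [2.1 0.2] 0.87
   wrist jack_grip [-2.7 -0.9] 0.61
   wrist handle_pivot [ 0.5 -0.7] 0.81
   wrist handle_pad [-1.1 -0.4] 0.72
jack [ 0.44894964 -0.15070609 -1.41624189] saddle [ 0.45818603 -0.2099909   0.03      ]
[(array([ 304,   33,   41,   45, 1026], dtype=int32), array([324.16764133,  54.7797271 ]), array([ 0.45598694, -0.21110337,  0.046     ]))]
   wrist jack [ 0.6 -0.9] 0.82
   wrist jack_grip [-0.8  1.3] 0.67
   wrist handle_pad [-0.  -0.1] 0.74
[ 0.44766655 -0.15129964 -1.4025294 ] [ 0.45771499 -0.21045223  0.03      ]
```

Saddle and pad are within about 2 mm again, so now the final press.

>>> step_arm:
  linear:
    - [-2,0,40]
    - [-2,0,40]
    - [0,0,25]
    - [0,0,5]
    - [0,0,0]
  delta_rot:
    - [0,0,0]
    - [0,0,0]
    - [0,0,0]
    - [0,0,0]
    - [0,0,0]
  grip: [0,0,0,0,0]

```text
time_s: 35.95
tcp_pos: [0.435, -0.0668, 0.1034]
ee_rot: [[0.161, -0.987, 0.001], [-0.987, -0.161, -0.0], [0.0, -0.001, -1.0]]
wrist_force: [0.2, 0.0, 0.1]
gripper_width: 0.008
gripper_force: 0.0
```

>>> step_arm:
  linear:
    - [-1,0,8]
    - [-2,0,6]
    - [-2,0,6]
    - [-2,0,6]
    - [-1.5,0,6]
    - [0,0,0]
  delta_rot:
    - [0,0,0]
    - [0,0,0]
    - [0,0,0]
    - [0,0,0]
    - [0,0,0]
    - [0,0,0]
  grip: [0,0,0,0,0,0]

```text
time_s: 36.7
tcp_pos: [0.434, -0.0577, 0.0715]
ee_rot: [[0.161, -0.987, 0.002], [-0.987, -0.161, 0.001], [-0.0, -0.002, -1.0]]
wrist_force: [-1.6, 3.1, 8.7]
gripper_width: 0.002
gripper_force: 3.7
```

>>> step_arm:
  linear:
    - [-2,0,5]
    - [-1.5,0,5]
    - [-1,0,5]
    - [-1,0,5]
    - [-0.5,0,4]
    - [0,0,0.5]
    - [0,0,0]
    - [0,0,0]
  delta_rot:
    - [0,0,0]
    - [0,0,0]
    - [0,0,0]
    - [0,0,0]
    - [0,0,0]
    - [0,0,0]
    - [0,0,0]
    - [0,0,0]
  grip: [0,0,0,0,0,0,0,0]

```text
time_s: 37.7
tcp_pos: [0.4331, -0.052, 0.048]
ee_rot: [[0.162, -0.987, 0.002], [-0.987, -0.162, 0.0], [0.0, -0.002, -1.0]]
wrist_force: [-3.1, 2.8, 16.7]
gripper_width: 0.003
gripper_force: 8.3
```

Run:
```python
from fit import *
c=capture("scene"); t=capture("top"); s=sense(); print(s["time_s"],s["tcp_pos"],s["wrist_force"])
for l in ["lift_pad"]: print(l,landmark_of("scene",l)[0]["point"],onz(c,landmark_of("scene",l)[0]["point"],.062),onz(t,landmark_of("top",l)[0]["point"],.062))
cv2.imwrite("pics/e2.png",cv2.resize(c["img"][230:370,260:440,::-1],None,fx=4,fy=4,interpolation=2))
```

```text
37.8 [ 0.43313185 -0.05205734  0.04797626] [-2.59935085  3.34396821 16.74351157]Traceback (most recent call last):
  File "<stdin>", line 3, in <module>
IndexError: list index out of range
```

>>> step_arm:
  linear:
    - [0,0,0.7]
    - [0,0,0]
    - [0,0,0]
  delta_rot:
    - [0,0,0]
    - [0,0,0]
    - [0,0,0]
  grip: [0,0,0]

```text
time_s: 38.22
tcp_pos: [0.4332, -0.052, 0.0478]
ee_rot: [[0.162, -0.987, 0.002], [-0.987, -0.162, 0.0], [0.0, -0.002, -1.0]]
wrist_force: [-4.2, 3.5, 21.1]
gripper_width: 0.007
gripper_force: 10.6
```

Run:
```python
from fit import *
c=capture("scene"); s=sense(); print(s["time_s"],s["tcp_pos"],s["wrist_force"])
m=cv2.inRange(cv2.cvtColor(c["img"],cv2.COLOR_RGB2HSV),(20,130,110),(35,255,255)); m[:280]=0;m[315:]=0;m[:,:325]=0;m[:,360:]=0
x,y,w,h=cv2.boundingRect(m); print(x,y,w,h,onz(c,(x+(w-1)/2,y+(h-1)/2),.068))
cv2.imwrite("pics/e2.png",cv2.resize(c["img"][230:370,260:440,::-1],None,fx=4,fy=4,interpolation=2))
```

```text
38.275 [ 0.43320224 -0.05204157  0.04777779] [-3.26868742  4.20245681 21.22997163]
332 288 12 10 [ 0.45895677 -0.20973543  0.068     ]
```

View pics/e2.png

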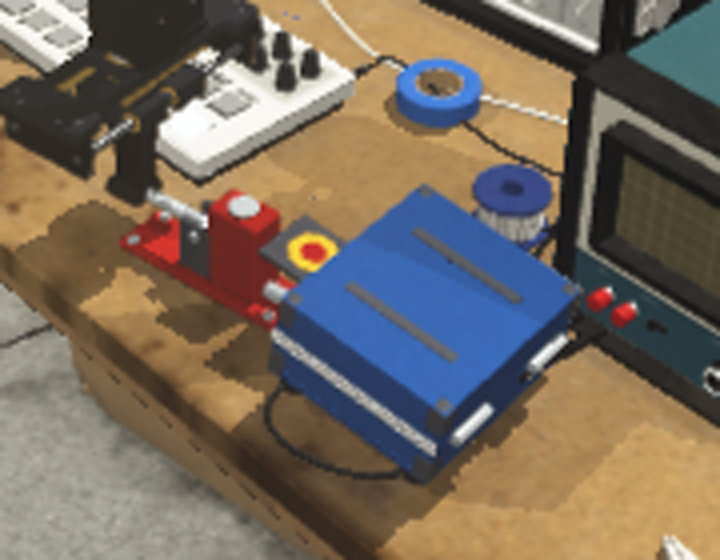

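The crop shows the handle held level at its stop, the raised front with the target at (312,250), the lid shut, and the tape and spool where they were. Handing in.

```bash
python3 -c "
from station import finish_job; print(finish_job())"
```

```text
the job is handed in; nothing more can be done
None
```

The job is handed in at about 38 s: the case is shut, the lift was tested once, and the arm is holding the handle down at its stop; the case crept 8 mm forward as the test lift came down, so I moved the jack back 8 mm, putting the saddle within about 2 mm of the pad centre before the final press.

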